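Dock the covered glass dish gently in its cradle

ROBOT

A 6-joint arm with a two-finger parallel gripper is mounted at the origin on a cart in front of the work surface, level with it; the furniture and walls round the work are solid. World frame = base frame: x ahead of the robot, y to its left, z up, the work surface at z = 0. Lengths are in m, angles in rad, forces in N, time in s.
With the tool pointing down it reaches from about 0.425 to 1.125 m from the base axis. Payload 14.9 kg.
Tool frame: the origin (TCP) lies midway between the tips of the shut fingers; the grasp point (between the pads) lies ctrl.grip_point_offset behind it (ctrl.grip_point_offset is the distance from the TCP to the grasp point, in m); z points along the fingers, y is the line along which they close (so a half turn about z gives the same grasp; the last joint's range is limited). The gripper opens to 91 mm and grips with 3 to 60 N. Pads are 32 mm wide; open, the fingers measure 118 mm over their backs; the gripper's body (76 mm by 178 mm) begins 60 mm behind the grasp point.
Start: joints at [1.13, 0.379, 1.734, -0, 1.028, -0.033], TCP at [0.278, 0.643, 0.18] pointing down, gripper open.
Joint ranges: [-2.77, 2.77], [-0.74, 2.19], [0, 2.66], [-1.06, 4.2], [0.31, 2.87], [-3.08, 3.08]. Speed limits (rad/s): [1.89, 1.89, 2.39, 3.14, 3.14, 3.14].

INTERFACE

Orientations are given as a unit quaternion [x, y, z, w].
In Python, from plant import readout, capture, calibration, ctrl gives the robot as it stands.
- The arm moves only by the shell command python3 -m crank 'ROWS' [FORCE]. ROWS is JSON, a list that holds one entry, the list of rows, each a list of 7 numbers: the turn, a rotation vector about the tool's x, y, z in degrees, then the shift along the tool's x, y, z in cm, then the opening, from 0 (shut) to 1 (fully open). A call has 1 to 12 rows; each row is the pose to reach, as a shift and turn from the pose commanded when the call began, along the tool's axes at that moment; what a row does not reach only later rows make up. A row lasts 1/12 s, in which the tool goes at most 41.7 mm and 7.16 degrees, less where a joint would pass 70% of its speed; a pose out of reach is approached as far as the arm can. A call with a gripper value outside its range is refused whole. The fingers move at their own pace and stop on an object; FORCE is the grip in N (left out, the last holds). Time passes only in rows, so rows that repeat a pose let the fingers close. It gives the time, the measured TCP pose, the force, the opening and the grip force at its end, in the units of the state.
- readout.observe(): the state, without advancing time (a new reading comes with each control period).
- capture(name): name is "side" or "top" or "wrist"; returns the picture (384x512x3 uint8, blue, green, red); there is no depth.
- calibration(name): a dict with "intrinsics" (3x3 intrinsics, pixels), "k1" (the pictures are not rectified: a ray, as slopes to the right and down, at radius r is drawn at 1 + k1 r^2 times it, then the intrinsics apply), "eye" and "orientation" of the camera in the world. Camera axes: x right, y down, z forward; pixel columns grow to the right and rows downward; lengths in m; the calibration is good to about 2 mm. A picture is of the moment at which its call begins: read the wrist's pose just before it. calibration takes no time and is no camera call; for the wrist camera it gives the pose at the moment of the call.
- ctrl.finish_job(): hands the job in; it is judged then, once.
The state is a dict: "clock": time; "joint_positions": joint angles; "qd": joint speeds; "joint_efforts": joint torques, N m; "tool_pos": TCP position; "tool_rot": TCP orientation; "force": force on the tool from outside, world axes, zero at the start; "torque": the same for the moment, N m; "width": finger opening in m; "gripper_force": force on a finger pad.
Only numpy, scipy, OpenCV 4.12 (cv2) and the standard library are available. Lean on these libraries where they do the work, as an engineer would, in place of code of your own. Each camera call takes 0.05 s, during which the arm holds its last target. There are 200 camera calls.

TASK

Gently slide the covered glass dish across the bench into the open-fronted wooden cradle, fully home so that it just rests against the rubber buffer at the back, and leave it there. Keep the dish standing on the bench all the way, and do not ram it: never press on or squeeze any part of it, or press it against the cradle, with more than about 15 N. Leave the small bottle and the flat tin where they are.

Things in the scene. Friction and masses are not known exactly. Their poses are not given: they have to be found in the camera images.
- glass_dish: round glass dish with a close white lid that stays on; loose, about 0.47 kg, 152 mm across; glass wall to 74 mm high, lid top 80 mm, small knob in the middle of the lid (24 mm across) to 97 mm. Too wide to grasp. Origin: centre of its underside, z up; the yaw of the round dish does not matter.
- cradle: low U-shaped wooden cradle fixed to the bench, 36 mm high, no floor: the dish slides on the bench. Its +x points inward, from open mouth to closed back. Origin: on the bench, where the dish's centre is when the dish just touches the free buffer. Rails: inner faces at y = +-88 mm (12 mm free each side of the dish), x = -25 to 120 mm; back block x = 108 to 126 mm; steel feet out to y = +-126 mm.
- mouth (a point): middle of the cradle's mouth on the bench, on the cradle's x axis at x = -60 mm. The rail ends flare outward by 0.5 rad from x = -25 mm to here, where the gap is about 210 mm.
- buffer (a joint): rubber-faced sprung buffer bar inside the back of the cradle: face at cradle x = 76 mm when free, 130 mm long across the cradle, from 7 to 33 mm high. Value: how far it is pushed back in m, 0 free, stop at 0.016; spring 300 N/m (about 5 N at the stop); it springs back when nothing holds it.
- dark_bottle: small dark bottle with ribbed black cap, loose bystander, 42 mm across, 54 mm high; origin: centre of its underside
- needle_tin: flat green-grey tin box, loose bystander, 68 x 98 x 20 mm (x, y, z); origin: centre of its underside

How it is judged:
At the end, for the whole second after the job is handed in: The dish stands level on the bench inside the cradle, between the rails, at rest, its side no more than 12 mm short of the free buffer's face (or touching it) (x of glass_dish in the frame of cradle between -0.012 and 0.02 m and y of glass_dish in the frame of cradle between -0.016 and 0.016 m and angle between glass_dish's own z axis and vertical below 0.06 rad and height (world z) of glass_dish below 0.008 m and linear speed of glass_dish below 0.01 m/s).
It fails at once if the robot presses on the dish with more than 15 N (contact force between any of the arm, the fingers and glass_dish above 15 N).
It fails at once if the dish is pressed against the cradle or its buffer with more than 15 N (contact force between glass_dish and cradle above 15 N).
It fails at once if the dish is lifted off the bench by more than 15 mm or tipped by more than 0.2 rad (height (world z) of glass_dish above 0.015 m or angle between glass_dish's own z axis and vertical above 0.2 rad).
It fails at once if the small bottle or the flat tin is moved by more than 30 mm (distance of any of dark_bottle, needle_tin from where it was at the start of the episode above 0.03 m).
It also fails if it takes over 64 s, if anything falls off the work surface, if the arm or the gripper's body presses on something with over 40 N, if the wrist force passes 120 N, or if a joint passes its speed limit or range.

## Working session

There is one attempt and no reset: what is moved stays moved. The work goes in short steps, Python scripts to look and compute and a shell command to move; the robot and the scene stay as the last step left them, time stands still between calls to the robot, and variables do not carry over. Pictures are saved under pics/ and viewed, at most 10 in all, crops included, and the job is handed in when it is done.

```bash
ls; mkdir -p pics; python3 - <<'E'
from plant import readout,capture,calibration,ctrl
import cv2
for n in("top","side"):
    cv2.imwrite(f"pics/{n}0.png",capture(n)); c=calibration(n); print(n,c)
o=readout.observe(); print(o,ctrl.grip_point_offset)
E
```

```text
pics
top {'intrinsics': array([[381.54754044,   0.        , 251.94795561],
       [  0.        , 381.54754044, 190.61887926],
       [  0.        ,   0.        ,   1.        ]]), 'k1': -0.10365099585873529, 'eye': array([0.37540342, 0.14507481, 1.06225294]), 'orientation': array([-0.69725476,  0.71522916, -0.04239048,  0.02204779])}
side {'intrinsics': array([[472.40660476,   0.        , 252.76032491],
       [  0.        , 472.40660476, 180.87143215],
       [  0.        ,   0.        ,   1.        ]]), 'k1': -0.017034660602376052, 'eye': array([ 0.13043422, -0.80106421,  0.81540702]), 'orientation': array([ 0.88738822, -0.14515338,  0.08136945, -0.42994378])}
{'clock': 0.1, 'joint_positions': array([ 1.12970430e+00,  3.79337808e-01,  1.73469008e+00,  1.86179623e-05,
        1.02848246e+00, -3.33267095e-02]), 'qd': array([-0.00208715, -0.00071186, -0.00142571,  0.00129764, -0.00176178,
        0.00135412]), 'joint_efforts': array([-7.29208550e-04, -7.65034819e+01, -4.35287189e+01,  6.51974604e-02,
        3.99497431e-02, -2.18366999e-06]), 'tool_pos': array([0.27745511, 0.64227244, 0.17978266]), 'tool_rot': array([ 2.02477774e-01,  9.79286751e-01, -4.44124826e-04, -1.15572778e-04]), 'force': array([-0.06696552, -0.11679477,  0.17606255]), 'torque': array([ 0.02906134, -0.06139569,  0.03083178]), 'gripper_force': 0.0, 'width': 0.09106237590677321} 0.0188
```

View pics/top0.png

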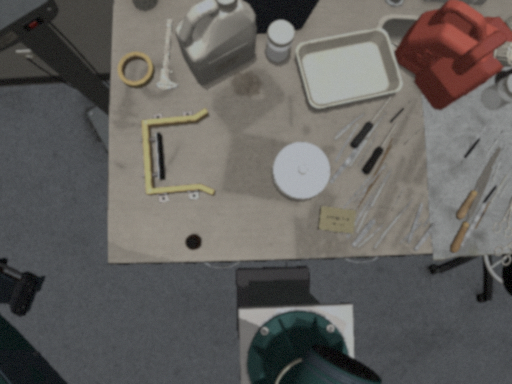

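View pics/side0.png

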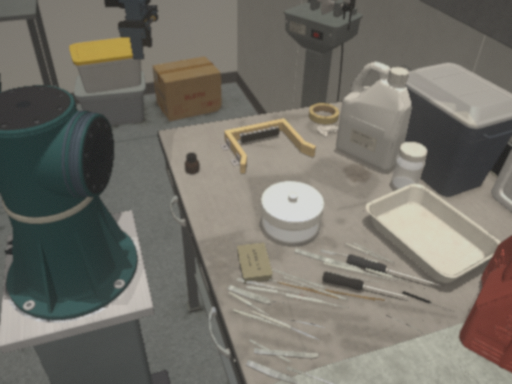

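The top view shows the cradle's yellow U at about (147–212, 113–190), its mouth to the right. The dish lid is at (302,171), the bottle at (193,241) and the tin at (337,219). The side view agrees.

```bash
cat > h.py <<'E'
import numpy as np,cv2
from scipy.spatial.transform import Rotation as R
from plant import readout,capture,calibration,ctrl
def cast(n,px,z,c=None):
    c=c or calibration(n);K=c["intrinsics"];px=np.atleast_2d(np.float64(px))
    p=cv2.undistortPoints(px[:,None],K,np.array([c["k1"],0,0,0.]))[:,0]
    d=R.from_quat(c["orientation"]).apply(np.c_[p,np.ones(len(p))])
    return c["eye"]+d*((z-c["eye"][2])/d[:,2])[:,None]
def dish(im,n="top"):
    """lid circle -> world centre, radius"""
    w=((im.min(2)>150)&(im.max(2).astype(int)-im.min(2)<30)).astype(np.uint8)
    w=cv2.morphologyEx(w,cv2.MORPH_OPEN,np.ones((5,5)))
    for c in cv2.findContours(w,0,1)[0]:
        if cv2.contourArea(c)<1500: continue
        P=cast(n,cv2.convexHull(c)[:,0],.08)[:,:2].astype(np.float32)
        (x,y),r=cv2.minEnclosingCircle(P)
        if .06<r<.09: return x,y,r
def near(im,p):
    return [im[v,u].tolist() for u,v in p]
E
python3 - <<'E'
from h import *
im=cv2.imread("pics/top0.png"); print("dish",dish(im), near(im,[(302,160),(147,160),(180,119),(193,241),(337,219),(240,150)]))
h=cv2.cvtColor(im,cv2.COLOR_BGR2HSV)
m=cv2.inRange(h,(18,90,110),(35,255,255)); m[:,:130]=0; m[:100]=0;m[:,230:]=0;m[205:]=0
c=max(cv2.findContours(m,0,1)[0],key=cv2.contourArea)
r=cv2.approxPolyDP(c,2.5,True)[:,0]; print(cv2.contourArea(c)); print(np.c_[r,cast("top",r,.036)[:,:2].round(4)])
print("bottle",cast("top",[[193,241]],.054),"tin",cast("top",[[337,219]],.02))
E
```

```text
dish (0.51730877161026, -0.015591713599860668, 0.07441576570272446) [[179, 175, 171], [117, 166, 169], [112, 159, 165], [25, 27, 27], [81, 99, 104], [99, 107, 114]]
0.5
[[148.     124.       0.6601   0.3958]]
bottle [[0.33830699 0.27297474 0.054     ]] tin [[ 0.38605879 -0.11874777  0.02      ]]
```

```bash
python3 - <<'E'
from h import *
im=cv2.imread("pics/top0.png"); h=cv2.cvtColor(im,cv2.COLOR_BGR2HSV)
m=cv2.inRange(h,(15,55,125),(40,255,255)); m[:,:130]=0; m[:100]=0;m[:,230:]=0;m[205:]=0
c=max(cv2.findContours(m,0,1)[0],key=cv2.contourArea)
print(cv2.contourArea(c)); v,u=np.nonzero(m); P=cast("top",np.c_[u,v],.036)[:,:2]
# rails: pixels in world, y<0.385 (inside from back) and y>0.30 (before flare)
s=(P[:,1]<.37)&(P[:,1]>.29); mid=P[s,0].mean()
L=[]
for k in (P[:,0]>mid,P[:,0]<mid):
    Q=P[s&k]; f=np.polyfit(Q[:,1],Q[:,0],1); L.append(f); print("rail x=a*y+b",f,np.ptp(Q[:,0]),len(Q))
b=P[(P[:,1]>.375)&(abs(P[:,0]-mid)<.06)]; g=np.polyfit(b[:,0],b[:,1],1); print("back y=a*x+b",g,b[:,1].min(),b[:,1].max())
y=.33; print("gap",np.polyval(L[0],y)-np.polyval(L[1],y)); print("ymin each side",P[P[:,0]>mid][:,1].min(),P[P[:,0]<mid][:,1].min())
a=np.mean([L[0][0],L[1][0],-g[0]]); yaw=np.arctan2(1,a)
A=(L[0]+L[1])/2
yc=np.polyval(g,mid); ctr=np.array([np.polyval(A,yc),yc]); d=np.array([np.cos(yaw),np.sin(yaw)])
o=ctr-.117*d; print("yaw",yaw,"ctr",ctr,"origin",o,"mouth",o-.06*d)
D=np.array(dish(im)[:2])-o; print("dish in cradle",D@d,D@[-d[1],d[0]])
B=np.array([.338,.273])-o; print("bottle in cradle",B@d,B@[-d[1],d[0]])
E
```

```text
988.5
rail x=a*y+b [-0.06518041  0.69306751] 0.018638665607997873 163
rail x=a*y+b [-0.07087076  0.50311239] 0.02052041781758923 174
back y=a*x+b [0.06864767 0.36157547] 0.38973402722383116 0.4122653574435562
gap 0.1918329360433469
ymin each side 0.23254229045421324 0.21659758326507678
yaw 1.6389236785230465 ctr [0.57082005 0.40087709] origin [0.57878478 0.2841485 ] mouth [0.58286926 0.22428769]
dish in cradle -0.29485992984568726 0.08173811612196066
bottle in cradle 0.005268701500765393 0.240985148687687
```

```bash
cat >> h.py <<'E'
def to(x,y,z,yaw):
    """row (deg, cm) from present pose to TCP xyz, tool down, tool x at yaw deg"""
    o=readout.observe();C=R.from_quat(o["tool_rot"]);a=np.radians(yaw)
    X=np.array([np.cos(a),np.sin(a),0]);Z=np.array([0,0,-1.]);T=R.from_matrix(np.c_[X,np.cross(Z,X),Z])
    rv=(C.inv()*T).as_rotvec(degrees=True); s=C.inv().apply(np.array([x,y,z])-o["tool_pos"])*100
    print(o["clock"].__round__(2),o["tool_pos"].round(4),o["force"].round(1),"row",rv.round(1),s.round(2))
E
python3 -c "
from h import *
to(.52,.25,.18,110)"
```

```text
0.1 [0.2775 0.6423 0.1798] [-0.1 -0.1  0.2] row [-0.1  0.  46.6] [-37.82 -26.39   0.  ]
```

```bash
python3 -m crank '[[[0,0,7,-3.4,-2.4,0,1],[0,0,14,-6.8,-4.8,0,1],[0,0,20,-10,-7,0,1],[0,0,26,-14,-10,0,1],[0,0,32,-18,-12.5,0,1],[0,0,38,-22,-15.5,0,1],[0,0,42,-26,-18,0,1],[0,0,46.6,-30,-21,0,1],[0,0,46.6,-34,-24,0,1],[0,0,46.6,-37.8,-26.4,0,1],[0,0,46.6,-37.8,-26.4,0,1],[0,0,46.6,-37.8,-26.4,0,1]]]' && python3 -c "
from h import *
to(.465,-.15,.18,70)"
```

```text
clock: 1.1
tool_pos: [0.5222, 0.246, 0.1803]
tool_rot: [0.575, 0.818, -0.0, 0.0]
force: [-0.4, 0.9, -0.2]
width: 0.0908
gripper_force: 0.0
1.1 [0.5222 0.246  0.1803] [-0.4  0.9 -0.2] row [ 0.   0.  39.9] [-35.3  -18.84   0.05]
```

```bash
python3 -m crank '[[[0,0,5,-3.4,-1.8,0,1],[0,0,10,-6.8,-3.6,0,1],[0,0,15,-10.2,-5.4,0,1],[0,0,20,-13.6,-7.2,0,1],[0,0,25,-17,-9,0,1],[0,0,30,-20.4,-10.8,0,1],[0,0,35,-24,-12.8,0,1],[0,0,40,-27.6,-14.6,0,1],[0,0,40,-31.2,-16.6,0,1],[0,0,40,-35.3,-18.8,0,1],[0,0,40,-35.3,-18.8,0,1],[0,0,40,-35.3,-18.8,0,1]]]' && python3 - <<'E'
from h import *
cv2.imwrite("pics/wr1.png",capture("wrist")); im=capture("top"); cv2.imwrite("pics/top1.png",im)
to(.465,-.15,.035,70)
E
```

```text
clock: 2.1
tool_pos: [0.4638, -0.1475, 0.1803]
tool_rot: [0.82, 0.572, -0.0, -0.0]
force: [-0.1, 1.5, -0.5]
width: 0.0913
gripper_force: 0.0
2.2 [ 0.4641 -0.1452  0.1801] [ 0.1  0.3 -0.2] row [-0. -0. -0.] [-0.42  0.25 14.51]
```

View pics/wr1.png

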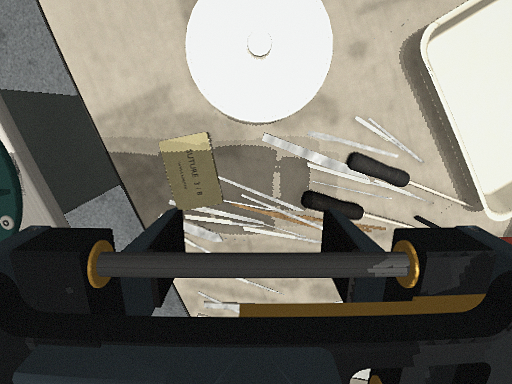

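View pics/top1.png

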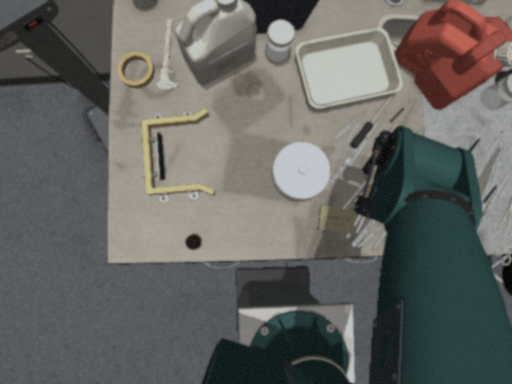

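The wrist view shows the dish centred ahead, knob at (260,43), and the tin to the left at (160–220, 132–208). The top view shows the gripper behind the dish, just beside the tin. I'll check both positions before lowering.

```bash
python3 - <<'E'
from h import *
print("knob",cast("wrist",[[260,42]],.097),"lid low edge",cast("wrist",[[260,124]],.08))
print("tin",cast("wrist",[[160,140],[210,132],[222,203],[172,208]],.02).round(3)[:,:2])
to(.465,-.147,.035,70)
E
```

```text
knob [[ 0.51904285 -0.01487621  0.097     ]] lid low edge [[ 0.49360123 -0.08712308  0.08      ]]
tin [[ 0.366 -0.064]
 [ 0.431 -0.077]
 [ 0.41  -0.171]
 [ 0.342 -0.154]]
2.2 [ 0.4641 -0.1452  0.1801] [ 0.1  0.3 -0.2] row [-0. -0. -0.] [-0.14  0.15 14.51]
```

```bash
python3 -m crank '[[[0,0,0,0,0.7,3,1],[0,0,0,0,0.7,6,1],[0,0,0,0,0.7,9,1],[0,0,0,0,0.7,11,1],[0,0,0,0,0.7,12.5,1],[0,0,0,0,0.7,13.5,1],[0,0,0,1,0.7,14.2,1],[0,0,0,2,0.7,14.4,1],[0,0,0,3,0.7,14.4,1],[0,0,0,4,0.7,14.4,1],[0,0,0,4.4,0.7,14.4,1],[0,0,0,4.6,0.7,14.4,1]]]'; python3 -m crank '[[[0,0,0,0.1,0,0,1],[0,0,0,0.2,0,0,1],[0,0,0,0.3,0,0,1],[0,0,0,0.4,0,0,1],[0,0,0,0.5,0,0,1],[0,0,0,0.6,0,0,1],[0,0,0,0.7,0,0,1],[0,0,0,0.8,0,0,1],[0,0,0,0.9,0,0,1],[0,0,0,1.0,0,0,1],[0,0,0,1.1,0,0,1],[0,0,0,1.2,0,0,1]]]'
```

```text
clock: 3.2
tool_pos: [0.4874, -0.1039, 0.0371]
tool_rot: [0.819, 0.574, 0.0, 0.0]
force: [0.5, -0.9, -0.4]
width: 0.0913
gripper_force: 0.0
clock: 4.2
tool_pos: [0.4906, -0.0935, 0.0363]
tool_rot: [0.819, 0.574, -0.0, -0.0]
force: [0.1, -0.1, 1.1]
width: 0.0909
gripper_force: 0.0
```

```bash
python3 -m crank '[[[0,0,0,0.12,0,0,1],[0,0,0,0.24,0,0,1],[0,0,0,0.36,0,0,1],[0,0,0,0.48,0,0,1],[0,0,0,0.6,0,0,1],[0,0,0,0.72,0,0,1],[0,0,0,0.84,0,0,1],[0,0,0,0.96,0,0,1],[0,0,0,1.08,0,0,1],[0,0,0,1.2,0,0,1],[0,0,0,1.32,0,0,1],[0,0,0,1.5,0,0,1]]]'; python3 -c "
from h import *
im=capture('top');print(dish(im))"
```

```text
clock: 5.2
tool_pos: [0.4958, -0.0794, 0.0363]
tool_rot: [0.819, 0.574, 0.0, 0.0]
force: [-0.6, -4.5, -0.4]
width: 0.0913
gripper_force: 1.7
(0.5219383239746094, -0.008066313341259956, 0.07712874561548233)
```

```bash
python3 -m crank '[[[0,0,0,0.15,0,0,1],[0,0,0,0.35,0,0,1],[0,0,0,0.6,0,0,1],[0,0,0,0.85,0,0,1],[0,0,0,1.1,0,0,1],[0,0,0,1.35,0,0,1],[0,0,0,1.6,0,0,1],[0,0,0,1.85,0,0,1],[0,0,0,2.1,0,0,1],[0,0,0,2.35,0,0,1],[0,0,0,2.6,0,0,1],[0,0,0,2.85,0,0,1]]]';python3 -m crank '[[[0,0,0,0.25,0,0,1],[0,0,0,0.55,0,0,1],[0,0,0,0.85,0,0,1],[0,0,0,1.15,0,0,1],[0,0,0,1.45,0,0,1],[0,0,0,1.75,0,0,1],[0,0,0,2.05,0,0,1],[0,0,0,2.35,0,0,1],[0,0,0,2.65,0,0,1],[0,0,0,2.95,0,0,1],[0,0,0,3.25,0,0,1],[0,0,0,3.55,0,0,1]]]'; python3 -c "
from h import *
im=capture('top');print(dish(im))"
```

```text
clock: 6.25
tool_pos: [0.5056, -0.0524, 0.0363]
tool_rot: [0.819, 0.574, -0.0, -0.0]
force: [-0.8, -3.1, 0.0]
width: 0.0911
gripper_force: 1.7
clock: 7.25
tool_pos: [0.5177, -0.019, 0.0363]
tool_rot: [0.819, 0.574, -0.0, 0.0]
force: [-1.9, -2.9, 0.5]
width: 0.0911
gripper_force: 1.7
(0.5438570380210876, 0.05178139731287956, 0.0775955468416214)
```

```bash
python3 -m crank '[[[0,0,0,0.3,0,0,1],[0,0,0,0.65,0,0,1],[0,0,0,1,0,0,1],[0,0,0,1.35,0,0,1],[0,0,0,1.7,0,0,1],[0,0,0,2.05,0,0,1],[0,0,0,2.4,0,0,1],[0,0,0,2.75,0,0,1],[0,0,0,3.1,0,0,1],[0,0,0,3.45,0,0,1],[0,0,0,3.8,0,0,1],[0,0,0,4.15,0,0,1]]]';python3 -m crank '[[[0,0,0,0.3,0,0,1],[0,0,0,0.65,0,0,1],[0,0,0,1,0,0,1],[0,0,0,1.35,0,0,1],[0,0,0,1.7,0,0,1],[0,0,0,2.05,0,0,1],[0,0,0,2.4,0,0,1],[0,0,0,2.75,0,0,1],[0,0,0,3.1,0,0,1],[0,0,0,3.45,0,0,1],[0,0,0,3.8,0,0,1],[0,0,0,4.15,0,0,1]]]'; python3 -m crank '[[[0,0,0,0.3,0,0,1],[0,0,0,0.65,0,0,1],[0,0,0,1,0,0,1],[0,0,0,1.35,0,0,1],[0,0,0,1.7,0,0,1],[0,0,0,2.05,0,0,1],[0,0,0,2.4,0,0,1],[0,0,0,2.7,0,0,1],[0,0,0,2.95,0,0,1],[0,0,0,3.15,0,0,1],[0,0,0,3.3,0,0,1],[0,0,0,3.4,0,0,1]]]'; python3 -c "
from h import *
im=capture('top');cv2.imwrite('pics/top2.png',im);print(dish(im));cv2.imwrite('pics/wr2.png',capture('wrist'))
print(readout.observe()['tool_pos'])"
```

```text
clock: 8.3
tool_pos: [0.5319, 0.02, 0.0363]
tool_rot: [0.819, 0.574, -0.0, -0.0]
force: [-1.0, -4.4, -0.9]
width: 0.0915
gripper_force: 1.7
clock: 9.3
tool_pos: [0.546, 0.059, 0.0363]
tool_rot: [0.819, 0.574, -0.0, -0.0]
force: [-1.1, -3.5, 1.2]
width: 0.0914
gripper_force: 1.7
clock: 10.3
tool_pos: [0.5576, 0.0908, 0.0363]
tool_rot: [0.819, 0.574, -0.0, 0.0]
force: [-0.8, -2.9, -0.0]
width: 0.0913
gripper_force: 1.8
None
[0.557623   0.09076088 0.03634561]
```

View pics/wr2.png

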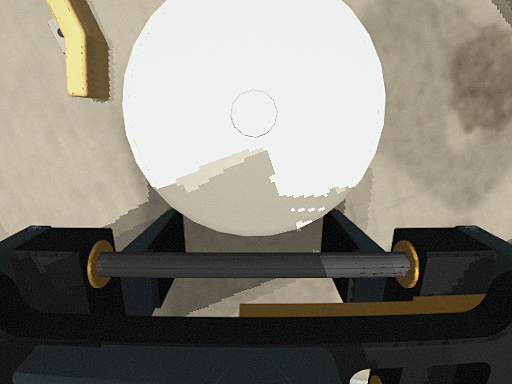

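The wrist view shows the dish nested in the fingers, knob at (254,113), with the near rail's flare end at (82,95).

```bash
python3 - <<'E'
from h import *
k=cast("wrist",[[254,113]],.097)[0]; print("knob",k,"rail end",cast("wrist",[[68,96],[87,96]],.036))
o=np.array([.5788,.2841]);a=1.639;d=np.array([np.cos(a),np.sin(a)]);n=np.array([-d[1],d[0]])
print("cradle",(k[:2]-o)@d,(k[:2]-o)@n)
for g in(.1,.078): t=k[:2]-g*d; print(t);to(*t,.036,93.9)
E
```

```text
knob [0.58405397 0.16123088 0.097     ] rail end [[0.4639544  0.21958157 0.036     ]
 [0.47723545 0.21431128 0.036     ]]
cradle -0.12294151930947086 0.003131873220044154
[0.59086905 0.06146337]
10.4 [0.5576 0.0908 0.0363] [-0.7 -1.9 -0.4] row [  0.   -0.  -23.9] [-1.62  4.13  0.03]
[0.58936974 0.08341222]
10.4 [0.5576 0.0908 0.0363] [-0.7 -1.9 -0.4] row [  0.   -0.  -23.9] [0.39 3.23 0.03]
```

```bash
python3 -m crank '[[[0,0,0,-1,0,0,1],[0,0,0,-2,0,0,1],[0,0,0,-2.5,0,0,1],[0,0,-4,-2.5,0.7,0,1],[0,0,-8,-2.4,1.4,0,1],[0,0,-12,-2.3,2.1,0,1],[0,0,-16,-2.2,2.8,0,1],[0,0,-20,-2,3.5,0,1],[0,0,-24,-1.7,4.3,0,1],[0,0,-24,-1.6,4.3,0,1],[0,0,-24,-1.6,4.3,0,1],[0,0,-24,-1.6,4.3,0,1]]]';python3 -m crank '[[[0,0,0,0.12,0,0,1],[0,0,0,0.24,0,0,1],[0,0,0,0.36,0,0,1],[0,0,0,0.48,0,0,1],[0,0,0,0.6,0,0,1],[0,0,0,0.72,0,0,1],[0,0,0,0.84,0,0,1],[0,0,0,1,0,0,1],[0,0,0,1.15,0,0,1],[0,0,0,1.3,0,0,1],[0,0,0,1.45,0,0,1],[0,0,0,1.6,0,0,1]]]'; python3 -m crank '[[[0,0,0,0.12,0,0,1],[0,0,0,0.24,0,0,1],[0,0,0,0.36,0,0,1],[0,0,0,0.48,0,0,1],[0,0,0,0.6,0,0,1],[0,0,0,0.72,0,0,1],[0,0,0,0.84,0,0,1],[0,0,0,1,0,0,1],[0,0,0,1.2,0,0,1],[0,0,0,1.4,0,0,1],[0,0,0,1.6,0,0,1],[0,0,0,1.8,0,0,1]]]'; python3 - <<'E'
from h import *
im=capture("wrist");cv2.imwrite("pics/wr3.png",im)
to(*(np.array([.5788,.2841])-.076*np.array([np.cos(1.639),np.sin(1.639)])),.036,93.9)
E
```

```text
clock: 11.4
tool_pos: [0.5919, 0.0607, 0.0362]
tool_rot: [0.683, 0.731, -0.0, -0.0]
force: [0.6, -0.0, -0.5]
width: 0.0911
gripper_force: 0.0
clock: 12.4
tool_pos: [0.5914, 0.077, 0.0363]
tool_rot: [0.682, 0.732, -0.0, -0.0]
force: [0.2, -0.1, 0.1]
width: 0.0914
gripper_force: 0.0
clock: 13.4
tool_pos: [0.5901, 0.095, 0.0363]
tool_rot: [0.682, 0.732, 0.0, 0.0]
force: [0.2, -4.2, -0.4]
width: 0.0912
gripper_force: 1.5
13.45 [0.5902 0.0953 0.0363] [ 0.4 -1.8  0. ] row [ 0.  -0.   0.1] [11.31  0.18  0.04]
```

View pics/wr3.png

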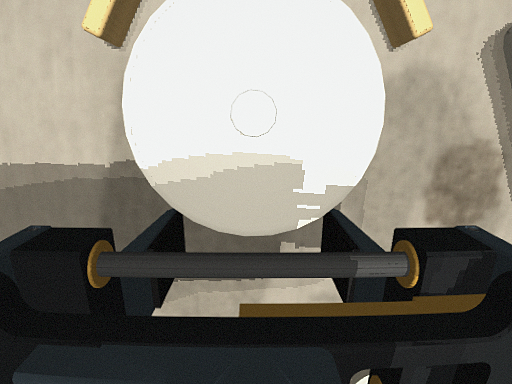

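The flare tips sit symmetrically at (115,47) and (388,46), with the knob at (254,113), so the dish is on the axis. Next is a straight push of about 9 cm.

```bash
python3 -m crank '[[[0,0,0,0.2,0,0,1],[0,0,0,0.45,0,0,1],[0,0,0,0.7,0,0,1],[0,0,0,0.95,0,0,1],[0,0,0,1.2,0,0,1],[0,0,0,1.45,0,0,1],[0,0,0,1.7,0,0,1],[0,0,0,1.95,0,0,1],[0,0,0,2.2,0,0,1],[0,0,0,2.45,0,0,1],[0,0,0,2.7,0,0,1],[0,0,0,2.95,0,0,1]]]';python3 -m crank '[[[0,0,0,0.25,0,0,1],[0,0,0,0.5,0,0,1],[0,0,0,0.75,0,0,1],[0,0,0,1,0,0,1],[0,0,0,1.25,0,0,1],[0,0,0,1.5,0,0,1],[0,0,0,1.75,0,0,1],[0,0,0,2,0,0,1],[0,0,0,2.25,0,0,1],[0,0,0,2.5,0,0,1],[0,0,0,2.75,0,0,1],[0,0,0,3,0,0,1]]]'; python3 -m crank '[[[0,0,0,0.25,0,0,1],[0,0,0,0.5,0,0,1],[0,0,0,0.75,0,0,1],[0,0,0,1,0,0,1],[0,0,0,1.25,0,0,1],[0,0,0,1.5,0,0,1],[0,0,0,1.75,0,0,1],[0,0,0,2,0,0,1],[0,0,0,2.25,0,0,1],[0,0,0,2.45,0,0,1],[0,0,0,2.6,0,0,1],[0,0,0,2.7,0,0,1]]]'; python3 - <<'E'
from h import *
cv2.imwrite("pics/wr4.png",capture("wrist"))
im=capture("top");print(dish(im));cv2.imwrite("pics/top4.png",cv2.resize(im[90:220,120:290],None,fx=4,fy=4,interpolation=cv2.INTER_CUBIC))
print("knob",cast("wrist",[[254,113]],.097))
to(*(np.array([.5788,.2841])-.076*np.array([np.cos(1.639),np.sin(1.639)])),.036,93.9)
E
```

```text
clock: 14.45
tool_pos: [0.588, 0.1245, 0.0363]
tool_rot: [0.682, 0.732, 0.0, -0.0]
force: [-0.5, -2.9, -0.9]
width: 0.091
gripper_force: 1.5
clock: 15.45
tool_pos: [0.5859, 0.1545, 0.0363]
tool_rot: [0.682, 0.732, -0.0, -0.0]
force: [0.0, -2.8, -0.7]
width: 0.0914
gripper_force: 1.6
clock: 16.45
tool_pos: [0.584, 0.1813, 0.0363]
tool_rot: [0.682, 0.732, -0.0, 0.0]
force: [1.1, -3.9, -1.2]
width: 0.0912
gripper_force: 1.6
None
knob [[0.57924149 0.25640092 0.097     ]]
16.55 [0.584  0.1813 0.0363] [-0.4 -1.8 -0.2] row [ 0.  -0.   0.1] [2.69 0.19 0.04]
```

View pics/top4.png

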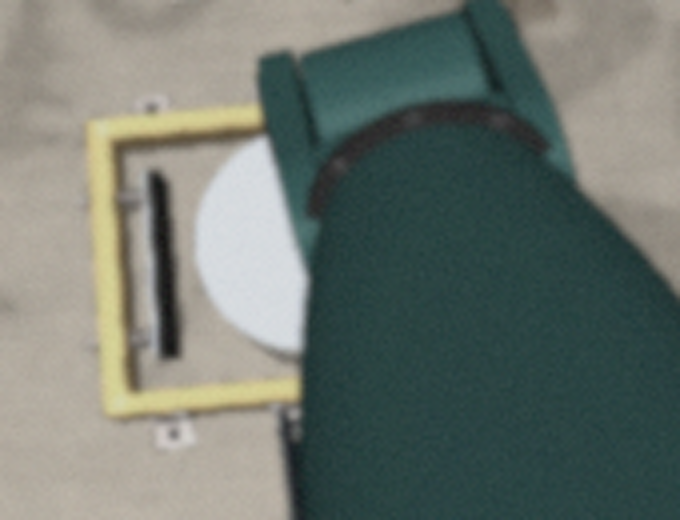

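View pics/wr4.png

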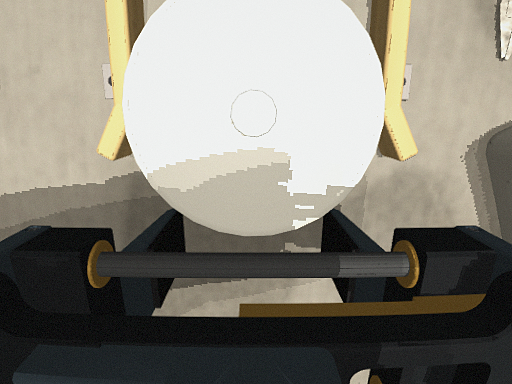

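The crop shows the lid's leading edge at (196,240), the buffer's face at about (176,250), and the dish centred. The wrist view shows the rails symmetric about the dish.

```bash
python3 - <<'E'
from h import *
o=np.array([.5788,.2841]);a=1.639;d=np.array([np.cos(a),np.sin(a)]);n=np.array([-d[1],d[0]])
f=lambda p,z:[( (q-o)@d, (q-o)@n) for q in cast("top",p,z)[:,:2]]
print("buffer",f([[120+175/4,90+250/4]],.033),"lid edge",f([[120+196/4,90+240/4]],.08))
w=cast("wrist",[[254,113]],.097)[0,:2];print("knob",(w-o)@d,(w-o)@n)
g=lambda p,z:[( (q-o)@d, (q-o)@n) for q in cast("wrist",p,z)[:,:2]]
print("flare tips (x~-60,y+-105)",g([[128,155],[380,157]],.036))
E
```

```text
buffer [(np.float64(0.06836154949568901), np.float64(-0.00552838650390717))] lid edge [(np.float64(0.045361976949076205), np.float64(-0.000896762020416966))]
knob -0.02766477330823301 0.0014472519386045178
flare tips (x~-60,y+-105) [(np.float64(-0.05694829673601712), np.float64(0.09433815301850387)), (np.float64(-0.05811335860523566), np.float64(-0.09238504506860153))]
```

```bash
python3 -m crank '[[[0,0,0,0.12,0,0,1],[0,0,0,0.27,0,0,1],[0,0,0,0.42,0,0,1],[0,0,0,0.57,0,0,1],[0,0,0,0.72,0,0,1],[0,0,0,0.87,0,0,1],[0,0,0,1.02,0,0,1],[0,0,0,1.17,0,0,1],[0,0,0,1.32,0,0,1],[0,0,0,1.47,0,0,1],[0,0,0,1.62,0,0,1],[0,0,0,1.75,0,0,1]]]';python3 -m crank '[[[0,0,0,0.1,0,0,1],[0,0,0,0.2,0,0,1],[0,0,0,0.3,0,0,1],[0,0,0,0.4,0,0,1],[0,0,0,0.5,0,0,1],[0,0,0,0.6,0,0,1],[0,0,0,0.7,0,0,1],[0,0,0,0.8,0,0,1],[0,0,0,0.9,0,0,1],[0,0,0,1,0,0,1],[0,0,0,1.05,0,0,1],[0,0,0,1.1,0,0,1]]]'; python3 - <<'E'
from h import *
im=capture("top");cv2.imwrite("pics/top5.png",cv2.resize(im[90:220,120:290],None,fx=4,fy=4,interpolation=cv2.INTER_CUBIC))
print(readout.observe()["force"])
E
```

```text
clock: 17.55
tool_pos: [0.5828, 0.1987, 0.0363]
tool_rot: [0.682, 0.732, 0.0, 0.0]
force: [0.2, -3.2, -0.4]
width: 0.0914
gripper_force: 1.6
clock: 18.55
tool_pos: [0.582, 0.2096, 0.0363]
tool_rot: [0.682, 0.732, -0.0, 0.0]
force: [0.5, -3.3, -0.5]
width: 0.091
gripper_force: 1.7
[-0.02862279 -2.98519136 -0.20690728]
```

View pics/top5.png

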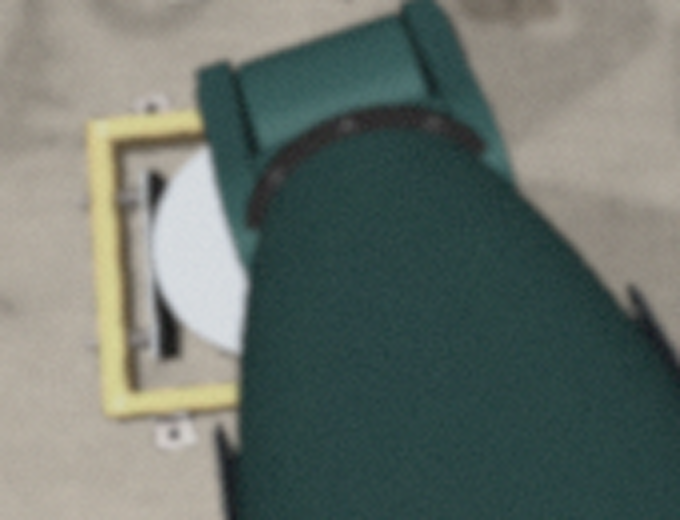

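The lid now overhangs the buffer bar, which has not visibly moved, so the dish is at first contact. I'll nudge it slightly further while watching the force.

```bash
python3 -m crank '[[[0,0,0,0.05,0,0,1],[0,0,0,0.1,0,0,1],[0,0,0,0.15,0,0,1],[0,0,0,0.2,0,0,1],[0,0,0,0.25,0,0,1],[0,0,0,0.3,0,0,1],[0,0,0,0.35,0,0,1],[0,0,0,0.4,0,0,1],[0,0,0,0.4,0,0,1],[0,0,0,0.4,0,0,1],[0,0,0,0.4,0,0,1],[0,0,0,0.4,0,0,1]]]'
```

```text
clock: 19.6
tool_pos: [0.5817, 0.2135, 0.0363]
tool_rot: [0.682, 0.732, 0.0, -0.0]
force: [0.8, -3.9, 0.2]
width: 0.0914
gripper_force: 1.9
```

```bash
python3 -m crank '[[[0,0,0,-0.1,0,0,1],[0,0,0,-0.2,0,0,1],[0,0,0,-0.4,0,0,1],[0,0,0,-0.7,0,0,1],[0,0,0,-1.2,0,0,1],[0,0,0,-2,0,0,1],[0,0,0,-3,0,0,1],[0,0,0,-4.5,0,0,1],[0,0,0,-6,0,0,1],[0,0,0,-7.5,0,0,1],[0,0,0,-8,0,0,1],[0,0,0,-8,0,0,1]]]'; python3 -m crank '[[[0,0,0,-1,0,-3,1],[0,0,0,-3,0,-6,1],[0,0,0,-6,0,-8,1],[0,0,0,-9,0,-10,1],[0,0,0,-12,0,-12,1],[0,0,0,-14,0,-12,1],[0,0,0,-16,0,-12,1],[0,0,0,-18,0,-12,1],[0,0,0,-18,0,-12,1],[0,0,0,-18,0,-12,1],[0,0,0,-18,0,-12,1],[0,0,0,-18,0,-12,1]]]'; python3 - <<'E'
from h import *
im=capture("top");cv2.imwrite("pics/top6.png",im[80:270,110:360].repeat(3,0).repeat(3,1))
x,y,r=dish(im);o=np.array([.5788,.2841]);a=1.639;d=np.array([np.cos(a),np.sin(a)]);n=np.array([-d[1],d[0]])
print(x,y,r,(np.array([x,y])-o)@d,(np.array([x,y])-o)@n)
E
```

```text
clock: 20.6
tool_pos: [0.5875, 0.132, 0.0363]
tool_rot: [0.683, 0.731, -0.0, -0.0]
force: [-0.4, -0.2, -0.4]
width: 0.0914
gripper_force: 0.0
clock: 21.6
tool_pos: [0.5999, -0.0449, 0.1562]
tool_rot: [0.682, 0.732, -0.0, -0.0]
force: [-0.2, 0.0, 0.7]
width: 0.0914
gripper_force: 0.0Traceback (most recent call last):
  File "<stdin>", line 3, in <module>
TypeError: cannot unpack non-iterable NoneType object
```

View pics/top6.png

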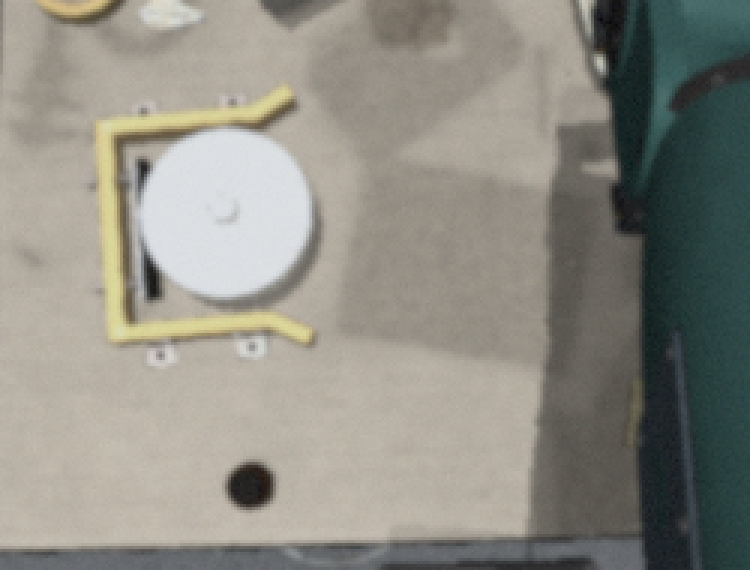

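The dish stands between the rails, its lid circle spanning (142–313, 126–298) and overhanging the buffer. The bottle is undisturbed at (250,485). One last position check:

```bash
python3 - <<'E'
from h import *
o=np.array([.5788,.2841]);a=1.639;d=np.array([np.cos(a),np.sin(a)]);n=np.array([-d[1],d[0]])
S=lambda u,v:[110+u/3-.33,80+v/3-.33]
for p,z in((S(227.5,212),.08),(S(222,207),.097),(S(142,218),.08),(S(313,208),.08),(S(158,280),.033),(S(151,165),.033)):
    q=cast("top",[p],z)[0,:2]; print(z,(q-o)@d,(q-o)@n)
E
```

```text
0.08 0.0023910281817817827 0.004045790836340218
0.097 0.004557076012676086 0.0028757858007307895
0.08 0.07715575937802026 0.0023136100647943927
0.08 -0.07201408105280817 0.0073937844900935495
0.033 0.07618365871248568 0.05059316569280356
0.033 0.0753058484802288 -0.05626523418288905
```

```bash
python3 -c "
from plant import ctrl
print(ctrl.finish_job())"
```

```text
the job is handed in; nothing more can be done
None
```

The dish is in the cradle, measured about 3 mm past first touch on the buffer and 3 mm off the centre line. The sampled wrist force while pushing stayed under 5 N. The bottle looked undisturbed at the end; the tin was hidden by the arm and I did not re-check it. The job was handed in at about 22 s, and no verdict came back.

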